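# Set the washed food container to air

### The job

Set the grey food container on the drainer to air: pull its blue vent cap up until it clicks fully open, and turn the tile on its lid right over so that it lies flat with the green face up. Leave everything else on the drainer where it stands.

Things in the scene. Friction and masses are not known exactly. Their poses are not given: they have to be found in the camera images.
- container: Grey plastic food container with a darker grey lid, 140 (its x) x 200 (its y) mm, flat lid top 80 mm above the drainer. It stands fixed on rubber feet and does not move. Origin: centre of its underside; z up. On the lid: a round blue vent cap centred at x 0, y +62 mm, and a two-sided flip tile pivoted at x 0, y -52 mm.
- vent_cap (a joint): Height of the vent cap in m: 0 = pressed shut, 0.012 = pulled fully up (open, hard stop). It slides straight up along the container's z and cannot come off. A detent holds it at both ends: about 6.5 N is needed to start it either way, and past half way it snaps on to the other end by itself.
- cap_top (a point): Centre of the flat top of the blue vent cap: an upright disc 34 mm across and 20 mm tall, its top 22 mm above the lid when shut (its underside then 2 mm above the lid), 34 mm when open. Moves with the cap.
- flip_tile (a joint): Angle of the flip tile in rad: 0 = lying level on the container's -x side with the orange face up, pi/2 = standing upright, pi = lying level on the container's +x side with the green face up. Stiff hinge along the container's y: the tile stays where it is left; about 0.5 N at its free end moves it. Starts at 0 to 0.3.
- tile_grip (a point): Point on the tile's mid-plane, mid-width, 45 mm from the pivot axis; moves with the tile. Tile: 56 mm long from pivot to free end, 36 mm wide along the container's y, 10 mm thick, one face orange, one green. Lying level its underside is 13 mm above the lid, so its two side edges can be pinched from above (fingers closing along the container's y); held so, it turns stiffly between the fingertips; press it down flat to finish.
- tile_pivot (a point): Middle of the tile's pivot axis, fixed on the container, 18 mm above the lid (98 mm above the drainer). The axis runs along the container's y. Two black posts, 12 x 5 mm and reaching 26 mm above the lid, hold it, 23 mm to either side along y.
- caddy: Bystander: blue plastic cutlery caddy, 110 x 140 mm, 115 mm tall, cutlery handles up to 165 mm. Loose. Origin: centre of its underside.
- tumbler: Bystander: glass juice tumbler, 72 mm across, 115 mm tall. Loose. Origin: centre of its underside.
- mug: Bystander: blue ceramic mug, 80 mm across plus handle, 90 mm tall. Loose. Origin: centre of its underside.
- saucer: Bystander: white ceramic saucer, 144 mm across, 20 mm tall. Loose. Origin: centre of its underside.
- tongs: Bystander: stainless steel tongs lying flat, about 240 mm long, 22 mm tall. Loose. Origin: near the middle, on the underside.

How it is judged (in metres and radians):
At the end, for the whole second after the job is handed in: The vent cap is up at its open end (more than 10 of 12 mm), the tile lies over on its other side, green face up (past 2.9 of 3.14 rad), and caddy, tumbler, mug, saucer and tongs are within 30 mm of where they began (value of joint vent_cap above 0.01 m and value of joint flip_tile above 2.9 rad and distance of each of caddy, tumbler, mug, saucer, tongs from where it was at the start of the episode below 0.03 m); the robot touches nothing.
It fails at once if a bystander is shoved or knocked over (moved more than 30 mm or tilted more than 0.5 rad) (distance of any of caddy, tumbler, mug, saucer, tongs from where it was at the start of the episode above 0.03 m or angle between any of caddy, tumbler, mug, saucer, tongs's own z axis and vertical above 0.5 rad).
It also fails if it takes over 56 s, if anything falls off the work surface, if the arm or the gripper's body presses on something with over 40 N, if the wrist force passes 120 N, or if a joint passes its speed limit or range.

### The arm

A 6-joint arm with a two-finger parallel gripper is mounted at the origin on the work surface. World frame = base frame: x ahead of the robot, y to its left, z up, the work surface at z = 0. Lengths are in m, angles in degrees, forces in N, time in s.
With the tool pointing down it reaches from about 0.35 to 1 m from the base axis. Payload 7.1 kg.
Tool frame: the origin (TCP) lies between the finger pads; the fingertips stand 17 mm ahead of it and the grasp point (between the pads) lies 2 mm behind it; z points along the fingers, y is the line along which they close (so a half turn about z gives the same grasp; the last joint's range is limited). The gripper opens to 85 mm and grips with 20 to 120 N. Pads are 22 mm wide; open, the fingers measure 114 mm over their backs; the gripper's body (76 mm by 85 mm) begins 54 mm behind the grasp point. The pads swing forward as they close: fully open they stand 13 mm farther back than shut.
Start: joints at [61.994, 24.242, 93.386, -0, 62.372, -1.089], TCP at [0.283, 0.557, 0.248] pointing down, gripper open.
Joint ranges: [-172.04, 172.04], [-51.8, 120.97], [4.93, 147.93], [-75.15, 255.16], [6.16, 154.13], [-145.62, 145.62]. Speed limits (degrees/s): [136.94, 136.94, 172.46, 180, 180, 180].

### API

Orientations are given as a 3x3 rotation matrix whose columns are the frame's x, y, z axes.
In Python, from plant import * gives the robot as it stands.
- The arm moves only by the shell command python3 -m inch 'ROWS' [OPENING] [FORCE]. ROWS is JSON, a list that holds one entry, the list of rows, each a list of 4 numbers: the shift along the tool's x, y, z in m, then the turn about the tool's z in rad. A call has 1 to 10 rows; each row is the pose to reach, as a shift and turn from the pose commanded when the call began, along the tool's axes at that moment; what a row does not reach only later rows make up. A row lasts 1/10 s, in which the tool goes at most 50 mm and 8.59 degrees, less where a joint would pass 70% of its speed; a pose out of reach is approached as far as the arm can. A call with a gripper value outside its range is refused whole. OPENING is the opening, from 0 (shut) to 1 (fully open), set as the call begins (- or left out, the last holds). The fingers move at their own pace and stop on an object; FORCE is the grip in N (left out, the last holds). Time passes only in rows, so rows that repeat a pose let the fingers close. It gives the time, the measured TCP pose, the force, the opening and the grip force at its end, in the units of the state.
- read_state(): the state, without advancing time (a new reading comes with each control period).
- camera(name): name is "scene" or "top" or "wrist"; returns a dict with "image" (384x512x3 uint8, blue, green, red), "fx", "fy", "cx", "cy" (pixels), "R" (3x3) and "t" (3): a world point X has camera coordinates R X + t. Camera axes: x right, y down, z forward; pixel columns grow to the right and rows downward; lengths in m; the calibration is good to about 2 mm. A picture is of the moment at which its call begins. There is no depth.
- hand_in(): hands the job in; it is judged then, once.
Trained networks look in a picture, given as the dict that the camera call returned (one of the last four; its "shot" number tells which), for a name from the list of things; names that differ only in an ending like _2 or _b are one class to them, and where a whole thing is asked for, a point or a joint stands for the part that bears it (a point fixed in the world has none). Each returns a list of dicts, best first, with "score" (0 to 1); they miss things now and then, are a little off and sometimes report something else, mostly with a low value. They report only what shows in the picture. A call takes as long as a camera call.
- outline_of(picture, label): "mask" (384x512 bool, what is visible of it) and "at" ([column, row] in pixels, amid what is visible of it).
The state is a dict: "clock": time; "joint_pos": joint angles; "joint_velocities": joint speeds; "tau": joint torques, N m; "ee_pos": TCP position; "eef_rot": TCP orientation; "contact_force": force on the tool from outside, world axes, zero at the start; "wrist_torque": the same for the moment, N m; "finger_gap": finger opening in m; "grasp_force": force on a finger pad.
Only numpy, scipy, OpenCV 4.12 (cv2) and the standard library are available. Lean on these libraries where they do the work, as an engineer would, in place of code of your own. Each camera call takes 0.05 s, during which the arm holds its last target. There are 200 camera calls.

## Working session

There is one attempt and no reset: what is moved stays moved. The work goes in short steps, Python scripts to look and compute and a shell command to move; the robot and the scene stay as the last step left them, time stands still between calls to the robot, and variables do not carry over. Pictures are saved under pics/ and viewed, at most 10 in all, crops included, and the job is handed in when it is done.

```bash
mkdir -p pics; cat > h.py <<'E'
from plant import *
import numpy as np, cv2
def ray(c,px):
    R=np.array(c["R"]);t=np.array(c["t"])
    d=R.T@np.array([(px[0]-c["cx"])/c["fx"],(px[1]-c["cy"])/c["fy"],1.]); return -R.T@t,d
def onz(c,px,z):
    o,d=ray(c,px); return o+d*(z-o[2])/d[2]
def proj(c,X):
    p=np.array(c["R"])@np.array(X)+np.array(c["t"]); return c["fx"]*p[0]/p[2]+c["cx"],c["fy"]*p[1]/p[2]+c["cy"]
E
python3 - <<'E'
from h import *
s=read_state(); print({k:np.round(v,3).tolist() for k,v in s.items()})
cs={n:camera(n) for n in("scene","top","wrist")}
cv2.imwrite("pics/a.png",np.hstack([cv2.resize(cs["scene"]["image"],(400,300)),cv2.resize(cs["wrist"]["image"],(400,300))]))
cv2.imwrite("pics/b.png",cs["top"]["image"])
for n,c in cs.items():
    for l in ("container","vent_cap","flip_tile","caddy","tumbler","mug","saucer","tongs"):
        for o in outline_of(c,l)[:2]:
            z={"container":.08,"vent_cap":.102,"flip_tile":.1,"caddy":.115,"tumbler":.115,"mug":.09}.get(l,.01)
            print(n,l,round(o["score"],2),np.round(o["at"]),o["mask"].sum(),np.round(onz(c,o["at"],z),3))
E
```

```text
{'clock': 0.0, 'joint_pos': [61.996, 24.284, 93.434, -0.0, 62.371, -1.088], 'joint_velocities': [-0.122, 0.057, -0.11, -0.021, -0.064, 0.051], 'tau': [-0.002, -55.738, -28.174, -0.0, 0.008, 0.0], 'ee_pos': [0.283, 0.557, 0.248], 'eef_rot': [[-0.892, 0.453, -0.001], [0.453, 0.892, -0.001], [0.0, -0.002, -1.0]], 'contact_force': [0.706, -0.062, -0.769], 'wrist_torque': [-0.02, -0.026, -0.014], 'grasp_force': 0.0, 'finger_gap': 0.085}
scene container 0.84 [201. 208.] 4177 [ 0.586 -0.183  0.08 ]
scene flip_tile 0.63 [177. 205.] 317 [ 0.562 -0.236  0.1  ]
scene caddy 0.88 [305. 166.] 2894 [0.614 0.123 0.115]
scene tumbler 0.85 [349. 112.] 654 [0.478 0.388 0.115]
scene mug 0.58 [395. 149.] 982 [0.668 0.415 0.09 ]
scene saucer 0.87 [101. 242.] 1897 [ 0.506 -0.447  0.01 ]
scene saucer 0.73 [178. 204.] 286 [ 0.481 -0.22   0.01 ]
top container 0.7 [317. 207.] 2629 [ 0.566 -0.181  0.08 ]
top vent_cap 0.64 [314. 206.] 2637 [ 0.569 -0.172  0.102]
top vent_cap 0.62 [299. 216.] 88 [ 0.536 -0.122  0.102]
top flip_tile 0.75 [336. 209.] 193 [ 0.557 -0.241  0.1  ]
top caddy 0.63 [215. 205.] 1545 [0.578 0.149 0.115]
top mug 0.67 [123. 191.] 633 [0.631 0.457 0.09 ]
top saucer 0.63 [393. 224.] 1371 [ 0.51 -0.45  0.01]
top tongs 0.63 [132. 252.] 516 [0.429 0.447 0.01 ]
top tongs 0.56 [282. 143.] 203 [ 0.797 -0.074  0.01 ]
wrist tumbler 0.66 [219. 316.] 2713 [0.383 0.467 0.115]
```

View pics/a.png

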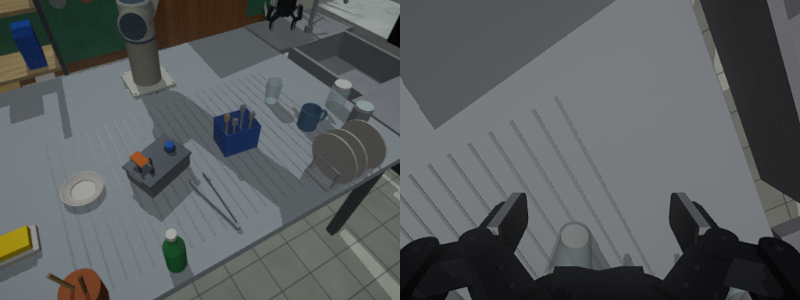

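View pics/b.png

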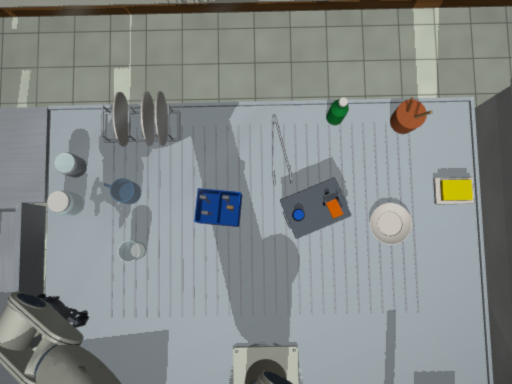

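The top view shows the container at about (315,207), the cap at (298,214), the orange tile at (335,209), and the posts near (327,195). Next I'll get the container's pose from these.

```bash
python3 - <<'E'
from h import *
c=camera("top"); im=c["image"].astype(int)
o=outline_of(c,"container")[0]
b,g,r=im[...,0],im[...,1],im[...,2]
roi=np.zeros(b.shape,bool); roi[170:245,270:360]=1
blue=roi&(b>r+60)&(b>g+40); org=roi&(r>b+80)
for n,m in(("cap",blue),("tile",org)):
    ys,xs=np.nonzero(m); p=(xs.mean(),ys.mean()); print(n,m.sum(),np.round(p,1),np.round(onz(c,p,.1),4))
    if n=="tile":
        rc=cv2.boxPoints(cv2.minAreaRect(np.c_[xs,ys].astype(np.float32))); print([np.round(onz(c,q,.104)[:2],4).tolist() for q in rc])
ys,xs=np.nonzero(o["mask"]|((blue|org)))
P=np.array([onz(c,q,.08)[:2] for q in np.c_[xs,ys]]).astype(np.float32)
rc=cv2.minAreaRect(P); print(rc); print(cv2.boxPoints(rc))
s=camera("scene"); si=s["image"].astype(int)
b,g,r=si[...,0],si[...,1],si[...,2]; roi=np.zeros(b.shape,bool); roi[170:250,150:250]=1
for n,m in(("cap",roi&(b>r+60)&(b>g+40)),("tile",roi&(r>b+80))):
    ys,xs=np.nonzero(m); p=(xs.mean(),ys.mean()); print(n,m.sum(),np.round(p,1),np.round(onz(s,p,.1),4))
E
```

```text
cap 95 [298.1 214.2] [ 0.5431 -0.118   0.1   ]
tile 198 [334.2 208. ] [ 0.5609 -0.2357  0.1   ]
[[0.5782, -0.2072], [0.5938, -0.2402], [0.5427, -0.2636], [0.5271, -0.2307]]
((0.5637018084526062, -0.17490433156490326), (0.14112497866153717, 0.21080473065376282), 21.591970443725586)
[[ 0.45930335 -0.10286485]
 [ 0.5368783  -0.298877  ]
 [ 0.66810024 -0.24694382]
 [ 0.5905253  -0.05093166]]
cap 83 [216.3 184.5] [ 0.5455 -0.1175  0.1   ]
tile 255 [177.8 203. ] [ 0.5564 -0.2323  0.1   ]
```

```bash
cat >> h.py <<'E'
def go(X,yaw=None):
    s=read_state(); R=np.array(s["eef_rot"]); d=R.T@(np.array(X)-s["ee_pos"])
    cur=np.degrees(np.arctan2(R[1,1],R[0,1])); t=None
    if yaw is not None: t=-np.radians((yaw-cur+180)%360-180)
    print("shift",np.round(d,4),"turn",t,"cur yaw",round(cur,2),"pos",np.round(s["ee_pos"],4),"F",np.round(s["contact_force"],1),"gap",s["finger_gap"],"grip",s["grasp_force"],"t",s["clock"],"j",np.round(s["joint_pos"],1))
E
python3 -m inch '[[[-0.03,-0.026,-0.003,0.14],[-0.06,-0.053,-0.03,0.28],[-0.09,-0.08,-0.03,0.42],[-0.12,-0.11,-0.03,0.56],[-0.15,-0.135,-0.03,0.7],[-0.18,-0.16,-0.03,0.84],[-0.21,-0.19,-0.03,0.98],[-0.24,-0.22,-0.03,1.1],[-0.27,-0.245,-0.03,1.2],[-0.29,-0.263,-0.03,1.3]]]' 1 30
python3 -c "
from h import *
go([.57,-.175,.28],-68)"
```

```text
clock: 2.5
ee_pos: [0.423, 0.1894, 0.2786]
eef_rot: [[0.203, 0.979, 0.001], [0.979, -0.203, -0.0], [0.0, 0.001, -1.0]]
contact_force: [-0.5, -0.0, -0.9]
finger_gap: 0.0849
grasp_force: 0.0
shift [-0.327   0.2179 -0.0013] turn 0.9824804608303986 cur yaw -11.71 pos [0.423  0.1894 0.2786] F [-0.5 -0.  -0.9] gap 0.08492278410937865 grip 0.0 t 2.5 j [ 22.7   8.2 111.5  -0.   60.3  34.4]
```

```bash
python3 -m inch '[[[-0.036,0.024,0,0.14],[-0.072,0.048,0,0.28],[-0.108,0.072,0,0.42],[-0.144,0.096,0,0.56],[-0.18,0.12,0,0.7],[-0.216,0.144,0,0.84],[-0.252,0.168,0,0.98],[-0.288,0.192,0,0.98],[-0.327,0.218,0,0.98],[-0.327,0.218,0,0.98]]]'
python3 - <<'E'
from h import *
go([.57,-.175,.28],-68)
c=camera("wrist"); cv2.imwrite("pics/c.png",c["image"])
for l in ("container","vent_cap","flip_tile"):
    for o in outline_of(c,l)[:2]: print(l,round(o["score"],2),np.round(o["at"]),o["mask"].sum(),np.round(onz(c,o["at"],.1),3))
E
```

```text
clock: 3.5
ee_pos: [0.5733, -0.1769, 0.2784]
eef_rot: [[0.926, 0.378, 0.002], [0.378, -0.926, -0.002], [0.001, 0.002, -1.0]]
contact_force: [0.1, 0.8, -0.6]
finger_gap: 0.0853
grasp_force: 0.0
shift [-0.0023 -0.003  -0.0016] turn 0.0038616068567481304 cur yaw -67.78 pos [ 0.5733 -0.1769  0.2784] F [ 0.1  0.8 -0.6] gap 0.0853422748313646 grip 0.0 t 3.5 j [-18.3  20.2  95.2  -0.1  64.4  49.6]
vent_cap 0.76 [188. 176.] 915 [ 0.549 -0.116  0.1  ]
vent_cap 0.45 [250. 169.] 23750 [ 0.58  -0.171  0.1  ]
flip_tile 0.84 [301. 208.] 1961 [ 0.562 -0.235  0.1  ]
flip_tile 0.27 [184.  33.] 956 [ 0.672 -0.071  0.1  ]
```

View pics/c.png

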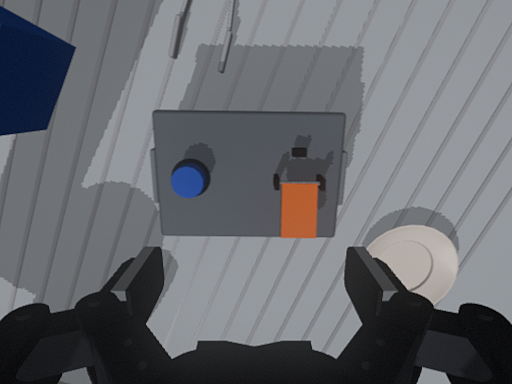

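The wrist view shows the cap top at (187,181), the tile at (299,210), the posts at (277,182) and (322,183), and the lid corners at (153,112), (346,114), (334,236) and (163,236).

```bash
python3 - <<'E'
from h import *
c=camera("wrist"); im=c["image"].astype(int)
b,g,r=im[...,0],im[...,1],im[...,2]
roi=np.zeros(b.shape,bool); roi[120:240,160:350]=1
for n,m,z in(("cap",roi&(b>r+60)&(b>150),.102),("capall",roi&(b>r+40),.1),("tile",roi&(r>b+80),.103)):
    ys,xs=np.nonzero(m); rc=cv2.minAreaRect(np.c_[xs,ys].astype(np.float32)); print(n,m.sum(),rc,np.round(onz(c,rc[0],z),4))
    if n=="tile": print([np.round(onz(c,q,z)[:2],4).tolist() for q in cv2.boxPoints(rc)],cv2.boxPoints(rc).round())
for p,z in(((277,182),.104),((322,183),.104),((153,112),.08),((346,114),.08),((334,236),.08),((163,236),.08)): print(p,np.round(onz(c,p,z),4))
C=np.array([onz(c,p,.08)[:2] for p in((153,112),(346,114),(334,236),(163,236))]);print(C.mean(0))
a=(C[0]-C[1])+(C[3]-C[2]);print(np.degrees(np.arctan2(a[1],a[0])))
E
```

```text
cap 408 ((194.0, 181.5), (29.0, 30.0), 90.0) [ 0.5441 -0.1179  0.102 ]
capall 895 ((194.5, 180.0), (34.0, 33.0), 90.0) [ 0.5451 -0.1177  0.1   ]
tile 1930 ((305.6340026855469, 210.0515594482422), (35.599605560302734, 54.44378662109375), 2.602562189102173) [ 0.5596 -0.2344  0.103 ]
[[0.5251, -0.2284], [0.5803, -0.2063], [0.5924, -0.24], [0.5378, -0.264]] [[287. 236.]
 [289. 182.]
 [325. 184.]
 [322. 238.]]
(277, 182) [ 0.5759 -0.1949  0.104 ]
(322, 183) [ 0.5922 -0.2369  0.104 ]
(153, 112) [ 0.5899 -0.0537  0.08  ]
(346, 114) [ 0.6627 -0.235   0.08  ]
(334, 236) [ 0.5375 -0.2845  0.08  ]
(163, 236) [ 0.4631 -0.1045  0.08  ]
[ 0.56328858 -0.16943964]
112.1771451552427
```

```bash
python3 -c "
from h import *
go([.545,-.118,.15],-67.8)"
```

```text
shift [-0.0036 -0.0589  0.1283] turn 0.005220197484739136 cur yaw -67.5 pos [ 0.571  -0.1711  0.2782] F [-0.8  0.3 -0.7] gap 0.08554193966685456 grip 0.0 t 3.75 j [-17.8  20.   95.6   0.   64.4  49.7]
```

```bash
python3 -m inch '[[[-0.001,-0.015,0.025,0],[-0.002,-0.035,0.055,0.005],[-0.0035,-0.059,0.09,0.005],[-0.0035,-0.059,0.12,0.005],[-0.0035,-0.059,0.14,0.005],[-0.0035,-0.059,0.155,0.005],[-0.0035,-0.059,0.168,0.005],[-0.0035,-0.059,0.177,0.005],[-0.0035,-0.059,0.177,0.005]]]'
python3 -c "
from h import *
go([.545,-.118,.101],-67.8)
c=camera('wrist');cv2.imwrite('pics/d.png',c['image'])"
```

```text
clock: 4.65
ee_pos: [0.5453, -0.1188, 0.1006]
eef_rot: [[0.926, 0.377, -0.001], [0.377, -0.926, 0.0], [-0.001, -0.001, -1.0]]
contact_force: [0.8, -0.1, 0.2]
finger_gap: 0.0853
grasp_force: 0.0
shift [-0.     -0.0008 -0.0004] turn -0.0005305872632459875 cur yaw -67.83 pos [ 0.5453 -0.1188  0.1006] F [ 0.8 -0.1  0.2] gap 0.0853414413560889 grip 0.0 t 4.65 j [-13.5  30.9 106.8  -0.   42.4  54.3]
```

View pics/d.png

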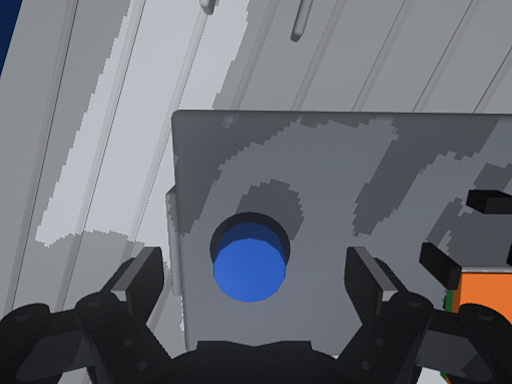

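The cap (top centre about (250,265)) sits centred between the fingers, so I'll close on it.

```bash
python3 -m inch '[[[0,0,0,0],[0,0,0,0],[0,0,0,0],[0,0,0,0],[0,0,0,0],[0,0,0,0],[0,0,0,0]]]' 0 40; python3 -c "
from h import *
go([.545,-.118,.101],-67.8)"
```

```text
clock: 5.4
ee_pos: [0.5449, -0.1171, 0.1019]
eef_rot: [[0.926, 0.377, -0.002], [0.377, -0.926, 0.002], [-0.001, -0.003, -1.0]]
contact_force: [-3.7, 12.0, 8.0]
finger_gap: 0.0322
grasp_force: 41.0
shift [-0.0002  0.0009  0.0009] turn -0.0010836221519855008 cur yaw -67.86 pos [ 0.5449 -0.1171  0.1019] F [-3.7 12.   8. ] gap 0.03215179763502381 grip 40.970975160598755 t 5.4 j [-13.4  30.8 106.8   0.2  42.5  54.3]
```

```bash
python3 -m inch '[[[0,-0.0015,-0.002,0],[0,-0.0015,-0.004,0],[0,-0.0015,-0.006,0],[0,-0.0015,-0.008,0],[0,-0.0015,-0.01,0],[0,-0.0015,-0.012,0],[0,-0.0015,-0.014,0],[0,-0.0015,-0.015,0],[0,-0.0015,-0.015,0]]]'
```

```text
clock: 6.3
ee_pos: [0.5445, -0.1167, 0.1149]
eef_rot: [[0.926, 0.377, -0.002], [0.377, -0.926, 0.002], [-0.001, -0.002, -1.0]]
contact_force: [5.0, 5.7, -16.5]
finger_gap: 0.032
grasp_force: 42.7
```

```bash
python3 -m inch '[[[0,0,0,0],[0,0,0,0],[0,0,0,0],[0,0,0,0],[0,0,-0.02,0],[0,0,-0.05,0],[0,0,-0.08,0],[0,0,-0.1,0],[0,0,-0.1,0]]]' 1; python3 - <<'E'
from h import *
go([.57,-.2,.22],-67.8)
c=camera("wrist"); cv2.imwrite("pics/e.png",c["image"])
b,g,r=[c["image"].astype(int)[...,i] for i in range(3)]
m=((b>r+60)&(b>150)).astype(np.uint8); n,l,st,ce=cv2.connectedComponentsWithStats(m)
i=min(range(1,n),key=lambda i:-st[i,4]*(st[i,4]<6000)); print(st[i],ce[i])
for z in(.102,.114):
    print(z,onz(c,ce[i],z), proj(c,[.545,-.118,z]), "diam",34/1000*st[i,2]/ (proj(c,[.545+.017*.378,-.118-.017*.926,z])[0]-proj(c,[.545-.017*.378,-.118+.017*.926,z])[0])) 
E
```

```text
clock: 7.2
ee_pos: [0.5471, -0.1182, 0.2198]
eef_rot: [[0.926, 0.377, 0.006], [0.377, -0.926, -0.002], [0.005, 0.004, -1.0]]
contact_force: [-0.1, 0.2, 0.3]
finger_gap: 0.0852
grasp_force: 0.0
shift [-0.0096  0.0845  0.    ] turn -0.0008297976160016343 cur yaw -67.85 pos [ 0.5471 -0.1182  0.2198] F [-0.1  0.2  0.3] gap 0.08517010957300798 grip 0.0 t 7.2 j [-13.4  20.7 103.3  -0.   55.6  54.4]
[ 230  183   41   39 1224] [249.93055556 202.22794118]
0.102 [ 0.54035936 -0.11859327  0.102     ] (np.float64(251.36886926440897), np.float64(196.99711804113608)) diam 0.033732005075897215
0.114 [ 0.54400615 -0.11723097  0.114     ] (np.float64(251.31123591352645), np.float64(201.4624151723259)) diam 0.03220451814742146
```

View pics/e.png

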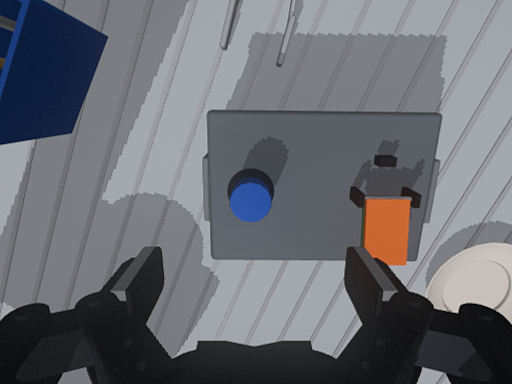

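The cap centre at row 202 matches the open height of 0.114, so the cap is up. The tile's corners are around (363-410, 198-265). I'll fit its starting tilt from them.

```bash
python3 - <<'E'
from h import *
c=camera("wrist")
b,g,r=[c["image"].astype(int)[...,i] for i in range(3)]
m=(r>b+80); m[:,:340]=0; ys,xs=np.nonzero(m)
print("rows",ys.min(),ys.max(),"cols top",xs[ys<ys.min()+6].min(),xs[ys<ys.min()+6].max(),"cols end",xs[(ys>ys.max()-8)].min(),xs[ys>ys.max()-8].max())
a=np.radians(22.2); X=np.array([np.cos(a),np.sin(a),0]);Y=np.array([-np.sin(a),np.cos(a),0]);Z=np.array([0,0,1])
P=np.array([.545,-.118,.098])-.114*Y; print("P",P)
for th in(0,.1,.2,.3):
    u=-X*np.cos(th)+Z*np.sin(th);n=X*np.sin(th)+Z*np.cos(th)
    print(th,[np.round(proj(c,P+l*u+.005*n+w*Y)).tolist() for l in(0,.056) for w in(.018,-.018)])
go(P-.045*X+[0,0,.052],-67.8)
E
```

```text
rows 199 264 cols top 368 412 cols end 372 408
P [ 0.58807385 -0.22354925  0.098     ]
0 [[370.0, 197.0], [415.0, 196.0], [363.0, 258.0], [405.0, 258.0]]
0.1 [[370.0, 196.0], [415.0, 196.0], [366.0, 261.0], [408.0, 261.0]]
0.2 [[370.0, 195.0], [415.0, 195.0], [368.0, 263.0], [412.0, 262.0]]
0.3 [[370.0, 195.0], [415.0, 195.0], [371.0, 264.0], [415.0, 264.0]]
shift [-0.0452  0.1142  0.0667] turn -0.0008143977600457408 cur yaw -67.85 pos [ 0.5452 -0.1177  0.2167] F [-0.9  0.4  0.1] gap 0.085529496952232 grip 0.0 t 7.3 j [-13.4  20.9 103.5  -0.   55.6  54.4]
```

```bash
python3 -m inch '[[[-0.015,0.038,0,0],[-0.03,0.076,0,0],[-0.045,0.1125,0.01,0],[-0.045,0.1125,0.04,0],[-0.045,0.1125,0.065,0],[-0.045,0.1125,0.085,0],[-0.045,0.1125,0.1,0],[-0.045,0.1125,0.11,0],[-0.045,0.1125,0.11,0]]]'
python3 -c "
from h import *
go([.588-.0412,-.2235-.0168,.107],-67.8)
c=camera('wrist');cv2.imwrite('pics/f.png',c['image'])"
```

```text
clock: 8.2
ee_pos: [0.545, -0.2382, 0.1046]
eef_rot: [[0.926, 0.377, -0.003], [0.377, -0.926, 0.001], [-0.002, -0.002, -1.0]]
contact_force: [-0.0, 0.3, -0.4]
finger_gap: 0.0852
grasp_force: 0.0
shift [ 0.0009  0.0026 -0.0024] turn -0.00047293337165954914 cur yaw -67.83 pos [ 0.545  -0.2382  0.1046] F [-0.   0.3 -0.4] gap 0.08516539345066906 grip 0.0 t 8.2 j [-24.8  32.9 101.9  -0.   45.4  43.1]
```

View pics/f.png

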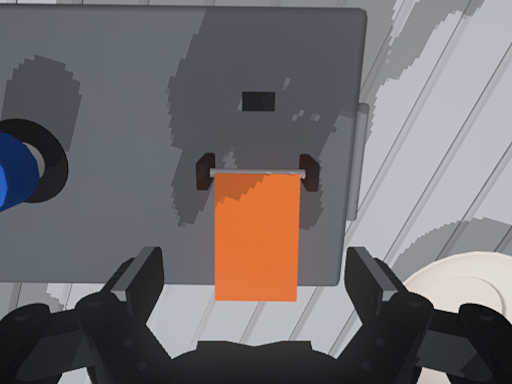

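The tile (columns 215-297) is centred between the fingers, so I'll pinch it.

```bash
python3 -m inch '[[[0,0,-0.001,0],[0,0,-0.001,0],[0,0,-0.001,0],[0,0,-0.001,0],[0,0,-0.001,0],[0,0,-0.001,0],[0,0,-0.001,0]]]' 0 30; python3 -c "
from h import *
go([.588-.0412,-.2235-.0168,.107],-67.8)
c=camera('wrist');cv2.imwrite('pics/g.png',c['image'])"
```

```text
clock: 8.95
ee_pos: [0.5461, -0.2387, 0.1078]
eef_rot: [[0.926, 0.377, 0.001], [0.377, -0.926, -0.0], [0.001, 0.0, -1.0]]
contact_force: [-1.1, 2.0, 6.3]
finger_gap: 0.0349
grasp_force: 35.9
shift [0.     0.0017 0.0008] turn -0.000853167815022761 cur yaw -67.85 pos [ 0.5461 -0.2387  0.1078] F [-1.1  2.   6.3] gap 0.03490579857587388 grip 35.88601291179657 t 8.95 j [-24.8  32.6 101.8   0.   45.5  43.1]
```

View pics/g.png

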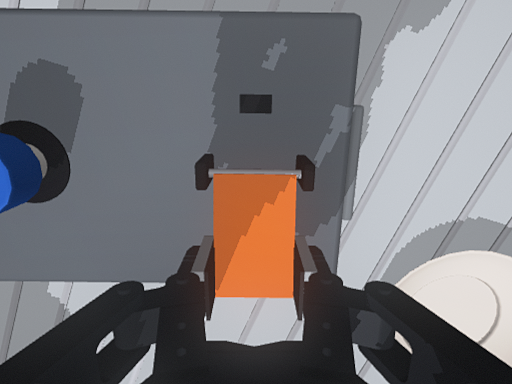

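```bash
python3 -m inch '[[[0.001,0,-0.0055,0],[0.0032,0,-0.011,0],[0.0061,0,-0.0168,0],[0.0101,0,-0.0223,0],[0.0148,0,-0.0272,0],[0.0202,0,-0.0312,0],[0.0261,0,-0.0343,0],[0.0325,0,-0.0366,0],[0.0385,0,-0.0379,0],[0.0445,0,-0.0383,0]]]'; python3 -c "
from h import *
go([.588,-.2235,.148],-67.8)"
```

```text
clock: 10.0
ee_pos: [0.5868, -0.2223, 0.1464]
eef_rot: [[0.926, 0.378, -0.002], [0.378, -0.926, -0.001], [-0.002, 0.0, -1.0]]
contact_force: [-3.7, -6.7, -0.7]
finger_gap: 0.0349
grasp_force: 30.1
shift [ 0.0006  0.0016 -0.0016] turn 0.00013488770838432202 cur yaw -67.79 pos [ 0.5868 -0.2223  0.1464] F [-3.7 -6.7 -0.7] gap 0.03490671383160993 grip 30.0704924762249 t 10.0 j [-21.8  31.6  96.7  -0.1  51.7  46.1]
```

```bash
python3 -m inch '[[[0.008,0,0.0007,0],[0.0167,0,0.0032,0],[0.0246,0,0.0073,0],[0.0316,0,0.013,0],[0.0374,0,0.0199,0],[0.0407,0,0.0258,0],[0.0431,0,0.032,0],[0.0445,0,0.0387,0],[0.045,0,0.044,0],[0.045,0,0.044,0]]]'; python3 -c "
from h import *
go([.588+.0416,-.2235+.017,.103],-67.8)"
```

```text
clock: 11.0
ee_pos: [0.6372, -0.2026, 0.1072]
eef_rot: [[0.926, 0.376, 0.017], [0.376, -0.927, 0.001], [0.016, 0.006, -1.0]]
contact_force: [15.0, 14.0, 16.6]
finger_gap: 0.033
grasp_force: 80.1
shift [-0.0086  0.0007  0.004 ] turn -0.0019613704593125056 cur yaw -67.91 pos [ 0.6372 -0.2026  0.1072] F [15.  14.  16.6] gap 0.033047544002633815 grip 80.12620031833649 t 11.0 j [-18.8  37.2  92.5   0.4  49.4  48.8]
```

```bash
python3 -m inch '[[[0,0,0,0],[0,0,0,0],[0,0,0,0],[0,0,-0.005,0],[0,0,-0.02,0],[-0.02,0,-0.05,0],[-0.04,0,-0.08,0],[-0.04,0,-0.08,0]]]' 1; python3 - <<'E'
from h import *
go([.588+.0416,-.2235+.017,.15],-67.8)
c=camera("wrist");s=camera("scene")
cv2.imwrite("pics/i.png",np.hstack([cv2.resize(c["image"],(400,300)),cv2.resize(s["image"][160:250,130:250],(400,300))]))
E
```

```text
clock: 11.8
ee_pos: [0.5923, -0.2218, 0.1868]
eef_rot: [[0.927, 0.376, 0.006], [0.376, -0.927, -0.003], [0.004, 0.005, -1.0]]
contact_force: [0.4, 0.1, 0.1]
finger_gap: 0.0857
grasp_force: 0.0
shift [ 0.0402 -0.0004  0.0369] turn -0.0021331159833884697 cur yaw -67.92 pos [ 0.5923 -0.2218  0.1868] F [0.4 0.1 0.1] gap 0.08565871860087829 grip 0.0 t 11.8 j [-21.6  28.8  95.1  -0.   55.7  46.3]
```

View pics/i.png

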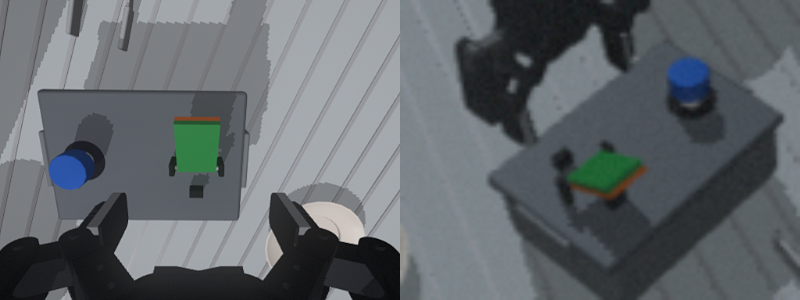

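Green is up and the tile is nearly flat, with its free end slightly raised. The cap is up. I'll press the tile down with shut fingers.

```bash
python3 -m inch '[[[0.02,0,0,0],[0.04,0,0,0],[0.04,0,0,0],[0.04,0,0,0],[0.04,0,0,0],[0.04,0,0.01,0],[0.04,0,0.02,0],[0.04,0,0.03,0],[0.04,0,0.04,0],[0.04,0,0.045,0]]]' 0; python3 -c "
from h import *
go([.588+.0416,-.2235+.017,.117],-67.8)"
```

```text
clock: 12.9
ee_pos: [0.6281, -0.2048, 0.1349]
eef_rot: [[0.926, 0.377, -0.002], [0.377, -0.926, 0.001], [-0.001, -0.001, -1.0]]
contact_force: [-1.0, 0.2, 0.9]
finger_gap: 0.0001
grasp_force: 0.1
shift [0.0008 0.0021 0.0179] turn -0.0008106808155157166 cur yaw -67.85 pos [ 0.6281 -0.2048  0.1349] F [-1.   0.2  0.9] gap 6.946320146044338e-05 grip 0.11209753734874539 t 12.9 j [-19.1  34.9  92.4   0.   52.8  48.8]
```

```bash
python3 -m inch '[[[0,0,0.004,0],[0,0,0.007,0],[0,0,0.01,0],[0,0,0.012,0],[0,0,0.014,0],[0,0,0.016,0],[0,0,0.0175,0],[0,0,0.0175,0]]]'
```

```text
clock: 13.7
ee_pos: [0.6289, -0.205, 0.1199]
eef_rot: [[0.926, 0.377, 0.0], [0.377, -0.926, -0.0], [0.0, 0.0, -1.0]]
contact_force: [-0.9, 0.5, 6.0]
finger_gap: -0.0002
grasp_force: 2.5
```

```bash
python3 -m inch '[[[0,0,0.001,0],[0,0,0.002,0],[0,0,0.002,0]]]'
python3 -m inch '[[[0,0,-0.01,0],[0,0,-0.04,0],[0,0,-0.08,0],[-0.03,0,-0.1,0],[-0.04,0,-0.1,0],[-0.04,0,-0.1,0]]]'
python3 - <<'E'
from h import *
c=camera("wrist");s=camera("scene")
cv2.imwrite("pics/j.png",np.hstack([cv2.resize(c["image"],(400,300)),cv2.resize(s["image"][160:250,130:250],(400,300))]))
a=np.radians(22.2); X=np.array([np.cos(a),np.sin(a),0]);Y=np.array([-np.sin(a),np.cos(a),0]);Z=np.array([0,0,1])
P=np.array([.588,-.223,.098])
for k in(c,s):
    b,g,r=[k["image"].astype(int)[...,i] for i in range(3)]
    m=((g>b+40)&(g>r+40)).astype(np.uint8); n,l,st,ce=cv2.connectedComponentsWithStats(m)
    for th in(0,.15,.3):
        u=X*np.cos(th)+Z*np.sin(th);nn=-X*np.sin(th)+Z*np.cos(th)
        print(th,np.round([proj(k,P+q*u+.005*nn+w*Y) for q in(0,.056) for w in(.018,-.018)],1).tolist(),"ctr",np.round(proj(k,P+.028*u+.005*nn),1))
    for i in range(1,n):
        if st[i,4]>60: print(st[i],ce[i])
E
```

```text
clock: 14.0
ee_pos: [0.629, -0.2051, 0.1193]
eef_rot: [[0.926, 0.377, 0.001], [0.377, -0.926, -0.0], [0.0, 0.001, -1.0]]
contact_force: [-5.5, 1.5, 15.8]
finger_gap: -0.0
grasp_force: 7.8
clock: 14.6
ee_pos: [0.5906, -0.2205, 0.2173]
eef_rot: [[0.927, 0.376, -0.0], [0.376, -0.927, -0.0], [-0.0, 0.0, -1.0]]
contact_force: [-0.2, 0.4, -0.0]
finger_gap: -0.0001
grasp_force: 0.0
0 [[232.6, 199.4], [276.8, 199.3], [230.9, 129.3], [278.3, 129.2]] ctr [254.7 165.5]
0.15 [[232.6, 200.3], [276.8, 200.2], [230.2, 132.2], [279.1, 132.1]] ctr [254.7 167.9]
0.3 [[232.6, 201.0], [276.8, 201.0], [229.5, 137.0], [279.9, 136.9]] ctr [254.7 171.1]
[ 232  133   47   69 3114] [254.64739884 166.54142582]
0 [[190.5, 204.9], [180.2, 213.5], [206.0, 215.6], [195.7, 224.7]] ctr [193.1 214.6]
0.15 [[190.3, 204.8], [180.0, 213.4], [205.3, 213.3], [194.9, 222.4]] ctr [192.5 213.3]
0.3 [[190.1, 204.7], [179.8, 213.3], [204.1, 210.8], [193.7, 219.9]] ctr [191.8 212.1]
[182 206  23  19 231] [192.83549784 214.80519481]
```

View pics/j.png

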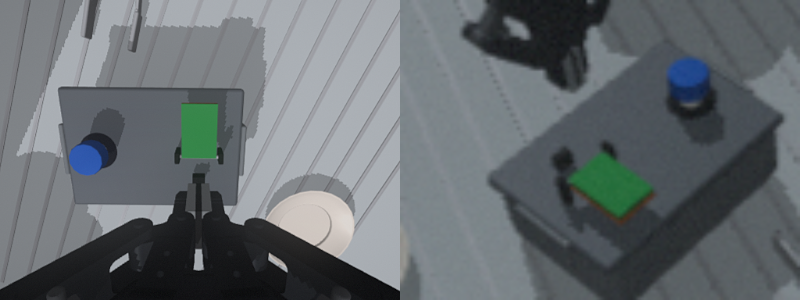

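The tile lies flat with green up: contact stiffened at 0.1193, where a level tile would stop it. The cap is still up, and the gripper is clear of everything.

```bash
python3 -c "
from plant import *
print(hand_in())"
```

```text
the job is handed in; nothing more can be done
None
```

I pulled the vent cap fully open and turned the tile over to lie flat with green up. Nothing else on the drainer was touched as far as I could see, and I handed the job in about 15 s in; the judge returned no verdict.

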